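# Fetch the dapping block from behind the jars

### The arm

A 6-joint arm with a two-finger parallel gripper is mounted at the origin on the work surface. World frame = base frame: x ahead of the robot, y to its left, z up, the work surface at z = 0. Lengths are in m, angles in degrees, forces in N, time in s.
With the tool pointing down it reaches from about 0.325 to 0.75 m from the base axis. Payload 7.6 kg.
Tool frame: the origin (TCP) lies on the front face of the gripper's body, between the roots of the fingers; the fingertips stand 73 mm ahead of it and the grasp point (between the pads) lies 54 mm ahead of it; z points along the fingers, y is the line along which they close (so a half turn about z gives the same grasp; the last joint's range is limited). The gripper opens to 85 mm and grips with 20 to 120 N. Pads are 22 mm wide; open, the fingers measure 114 mm over their backs; the gripper's body (76 mm by 85 mm) begins 54 mm behind the grasp point. The pads swing forward as they close: fully open they stand 13 mm farther back than shut.
Start: joints at [63.925, 2.991, 80.254, -0, 96.75, -4.028], TCP at [0.197, 0.487, 0.304] pointing down, gripper open.
Joint ranges: [-166.34, 166.34], [-52.06, 124.39], [6.96, 135.62], [-60.46, 240.46], [14.63, 156.25], [-167.68, 167.68]. Speed limits (degrees/s): [147.25, 147.25, 172.46, 180, 180, 180].

### API

Orientations are given as a 3x3 rotation matrix whose columns are the frame's x, y, z axes.
In Python, from bench import robot, planner, status, camera, sign_off gives the robot as it stands. The module is installed in compiled form; this text tells all that it offers. Calls block until the motion is done:
- robot.move_to(position, orientation): joint-space move of the TCP to a pose.
- robot.move_l(position, frame=None, speed=0.15): straight line of the TCP; frame=None keeps the orientation; speed is the mean speed in m/s.
- robot.move_joints(angles): joint-space move.
- robot.grip(opening, grip_force=None): opening from 0.0 (shut) to 1.0 (fully open); grip_force is the grip in N (None keeps the last); returns when the fingers have stopped.
- robot.pause(seconds).
- planner.inverse_kinematics(position, orientation): joint angles nearest the present ones, or None.
- status.sense(): the state.
- camera(name): name is "side" or "top"; returns a dict with "img" (400x640x3 uint8, blue, green, red), "range_z" (400x640 float32, m along the optical axis (not along the pixel's ray), 0 where there is no reading), "fx", "fy", "cx", "cy" (pixels), "distortion" ([k1, k2, p1, p2, k3] as OpenCV has them; the pictures are not rectified), "R" (3x3) and "t" (3): a world point X has camera coordinates R X + t. Camera axes: x right, y down, z forward; pixel columns grow to the right and rows downward; lengths in m; the calibration is good to about 2 mm. A picture is of the moment at which its call begins.
A pose or a line that the arm cannot do raises robot.Unreachable and nothing moves.
- sign_off(): hands the job in; it is judged then, once.
The state is a dict: "time_s": time; "joints": joint angles; "joint_velocities": joint speeds; "joint_torque": joint torques, N m; "ee_pos": TCP position; "ee_rot": TCP orientation; "force": force on the tool from outside, world axes, zero at the start; "torque": the same for the moment, N m; "gripper_width": opening from 0.0 (shut) to 1.0 (fully open); "grip_force": force on a finger pad.
Only numpy, scipy, OpenCV 4.12 (cv2) and the standard library are available. Lean on these libraries where they do the work, as an engineer would, in place of code of your own. Each camera call takes 0.05 s, during which the arm holds its last target. There are 200 camera calls.

### The job

The steel dapping block stands at the back of the plywood bay, hemmed in by the jar, the punch holder and the tin: first clear all three out so that they stand together in the low dark side tray, then fetch the block and set it on the steel bench plate, dimples up, centred on the plate and square with its edges. Only then put the jar, the holder and the tin back, each on the very spot in the bay where it stood at the start. Keep all four upright, set them down without dropping them, and leave the wax cake and the bur box in the bay's front corners where they are.

Things in the scene. Friction and masses are not known exactly. Their poses are not given: they have to be found in the camera images.
- dapping_block: Steel doming (dapping) block, 45 x 45 mm and 32 mm high, with four round dimples of different size in its top face; about 0.45 kg. Origin: centre of the underside; x and y along its sides, z up. Stands on the bay's floor at the back, only 12 mm from the bay's back wall.
- jar: Dark plastic screw jar, round, 84 mm high: body 50 mm in diameter with a paper band, ribbed lid (top 24 mm) 53 mm in diameter, its fine ribs standing out to 55 mm; about 0.14 kg. Origin: centre of the underside; z up.
- punch_holder: Round wooden block, 50 mm in diameter, 78 mm high, with five short ball-headed steel punches fixed in its top that rise to 97 mm in all; one rigid piece, about 0.22 kg. Origin: centre of the underside; z up.
- tin: Square upright metal tin, 42 x 42 mm, its closed lid (top 19 mm) 44 x 44 mm, 85 mm high; one rigid piece, about 0.13 kg. Origin: centre of the underside; x and y along its sides, z up.
- bay: Fixed plywood bay, 210 (x) by 250 (y) mm. Origin: centre of the underside; front towards -x (the robot). Floor top at 8 mm; back wall up to 50 mm, inner face at x = 95; side strips up to 20 mm. Cork discs, 60 mm wide and flat, at (x, y) = (55, 68), (55, -68), (-7, 0) mm: jar, holder and tin stand on these, shuffled, within 3 mm of centre; the block stands at about (60, 0).
- tray: The side tray: fixed shallow dark sheet-steel tray, 256 mm (x) by 146 mm (y), rim 14 mm high, wall and floor 3 mm thick. Origin: centre of the underside; x along its long side, z up. Lies to one side of the bay, left or right.
- bench_plate: Fixed square bright steel bench plate, 90 x 90 mm, on a 110 mm square black rubber base; its top is 20 mm above the table. Origin: centre of the base's underside; x and y along its sides, z up. Lies on the other side of the bay from the tray.
- wax: Yellowish wax cake, 34 x 44 mm, 18 mm high, loose in the bay's front left corner; to be left alone. Origin: centre of the underside.
- bur_box: Small pale lidded box, 40 x 32 mm, 20 mm high, loose in the bay's front right corner; to be left alone. Origin: centre of the underside.

How it is judged (in metres and radians):
On the way, in this order (a step that is already met when the one before it is completed fails the run):
1. jar, punch holder and tin all stand upright and released in the side tray, while the dapping block is still in its place in the bay (within 40 mm) (x of jar in the frame of tray between -0.118 and 0.118 m and y of jar in the frame of tray between -0.063 and 0.063 m and z of jar in the frame of tray between -0.004 and 0.012 m and angle between each of jar, punch_holder, tin's own z axis and vertical below 0.12 rad and contact force between each of jar, punch_holder, tin and the fingers below 0.05 N and x of punch_holder in the frame of tray between -0.118 and 0.118 m and y of punch_holder in the frame of tray between -0.063 and 0.063 m and z of punch_holder in the frame of tray between -0.004 and 0.012 m and x of tin in the frame of tray between -0.118 and 0.118 m and y of tin in the frame of tray between -0.063 and 0.063 m and z of tin in the frame of tray between -0.004 and 0.012 m and distance of dapping_block from where it was at the start of the episode below 0.04 m), for 0.2 s.
2. the dapping block stands released on the bench plate, centred and square, while the other three still stand in the side tray (horizontal distance between dapping_block and bench_plate below 0.012 m and angle between each of dapping_block, jar, punch_holder, tin's own z axis and vertical below 0.12 rad and z of dapping_block in the frame of bench_plate between 0.016 and 0.024 m and (angle between the x axis of dapping_block and the x axis of bench_plate, either way round below 0.2 rad or angle between the x axis of dapping_block and the y axis of bench_plate, either way round below 0.2 rad) and contact force between each of dapping_block, jar, punch_holder, tin and the fingers below 0.05 N and x of jar in the frame of tray between -0.118 and 0.118 m and y of jar in the frame of tray between -0.063 and 0.063 m and z of jar in the frame of tray between -0.004 and 0.012 m and x of punch_holder in the frame of tray between -0.118 and 0.118 m and y of punch_holder in the frame of tray between -0.063 and 0.063 m and z of punch_holder in the frame of tray between -0.004 and 0.012 m and x of tin in the frame of tray between -0.118 and 0.118 m and y of tin in the frame of tray between -0.063 and 0.063 m and z of tin in the frame of tray between -0.004 and 0.012 m), for 0.2 s.
At the end, for the whole second after the job is handed in: Block at rest upright on the plate, centred within 12 mm, sides within 0.2 rad of the plate's (any quarter turn); jar, holder and tin upright, at rest, each within 15 mm of where it started; wax cake and bur box within 30 mm of theirs (horizontal distance between dapping_block and bench_plate below 0.012 m and angle between each of dapping_block, jar, punch_holder, tin's own z axis and vertical below 0.12 rad and z of dapping_block in the frame of bench_plate between 0.016 and 0.024 m and (angle between the x axis of dapping_block and the x axis of bench_plate, either way round below 0.2 rad or angle between the x axis of dapping_block and the y axis of bench_plate, either way round below 0.2 rad) and linear speed of each of dapping_block, jar, punch_holder, tin below 0.03 m/s and angular speed of each of dapping_block, jar, punch_holder, tin below 0.3 rad/s and distance of each of jar, punch_holder, tin from where it was at the start of the episode below 0.015 m and distance of each of wax, bur_box from where it was at the start of the episode below 0.03 m); the robot touches nothing.
It fails at once if the jar, the holder, the tin or the dapping block is tipped over (angle between any of jar, punch_holder, tin, dapping_block's own z axis and vertical above 0.7 rad).
It fails at once if the jar, the holder, the tin or the dapping block is dropped (falls free for more than about 30 mm) ((linear speed of jar above 0.8 m/s and contact force between jar and anything else below 0.01 N) or (linear speed of punch_holder above 0.8 m/s and contact force between punch_holder and anything else below 0.01 N) or (linear speed of tin above 0.8 m/s and contact force between tin and anything else below 0.01 N) or (linear speed of dapping_block above 0.8 m/s and contact force between dapping_block and anything else below 0.01 N)).
It fails at once if the wax cake or the bur box is shifted by more than 30 mm (distance of any of wax, bur_box from where it was at the start of the episode above 0.03 m).
It also fails if it takes over 144 s, if anything falls off the work surface, if the arm or the gripper's body presses on something with over 40 N, if the wrist force passes 120 N, or if a joint passes its speed limit or range.

## Working session

There is one attempt and no reset: what is moved stays moved. The work goes in short steps, each a Python script; the robot and the scene stay as the last script left them, time stands still between calls to the robot, and variables do not carry over. Pictures are saved under pics/ and viewed, at most 14 in all, crops included, and the job is handed in when it is done.

```bash
mkdir -p pics; python3 - <<'E'
from bench import *
import cv2,numpy as np
for n in("top","side"):
    c=camera(n); cv2.imwrite(f"pics/{n}0.png",c["img"]); np.savez(f"pics/{n}0.npz",**c)
    print(n,c["fx"],c["fy"],c["cx"],c["cy"],c["distortion"],np.round(c["R"],3).tolist(),c["t"],(c["range_z"]>0).mean())
print(status.sense())
E
```

```text
top 390.868754128643 390.868754128643 315.8772702075065 199.4543428063713 [0.03027615 0.         0.         0.         0.        ] [[-0.023, -1.0, 0.007], [-0.997, 0.023, -0.07], [0.069, -0.009, -0.998]] [0.01809981 0.56537472 0.84395333] 0.9960859375
side 373.75829094079506 373.75829094079506 313.8863795833146 206.06843890242916 [-0.06413709  0.          0.          0.          0.        ] [[0.719, -0.695, 0.013], [-0.454, -0.483, -0.749], [0.527, 0.533, -0.663]] [-0.41453092  0.28440608  0.64997164] 0.99623046875
{'time_s': 0.1, 'joints': array([ 6.39244847e+01,  3.02417806e+00,  8.03079117e+01, -7.93225805e-04,
        9.67492124e+01, -4.02785150e+00]), 'joint_velocities': array([-0.0559328 , -0.09559888, -0.09228672, -0.04605711,  0.04318462,
       -0.14258166]), 'joint_torque': array([ 1.23970050e-03, -3.82582784e+01, -3.60985494e+01, -8.86414841e-05,
        4.78138943e-03,  1.00103776e-05]), 'ee_pos': array([0.19698022, 0.48646394, 0.30314513]), 'ee_rot': array([[-9.26871269e-01,  3.75378844e-01, -6.11375080e-04],
       [ 3.75379332e-01,  9.26870388e-01, -1.28060098e-03],
       [ 8.59549431e-05, -1.41644982e-03, -9.99998993e-01]]), 'force': array([ 0.60118537, -0.08266821, -0.36384607]), 'torque': array([-0.06461132, -0.01179538, -0.00462012]), 'grip_force': 0.0, 'gripper_width': 0.9999859720213328}
```

View pics/top0.png

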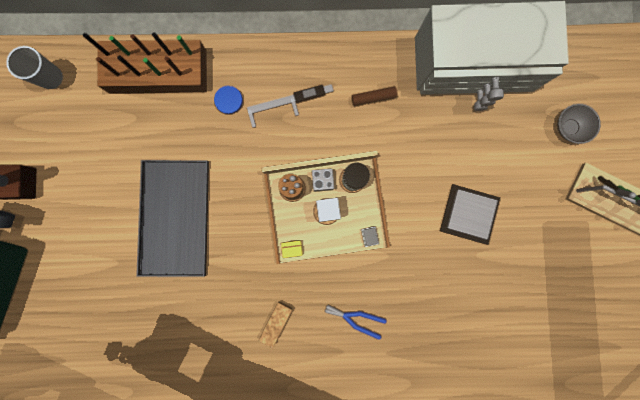

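View pics/side0.png

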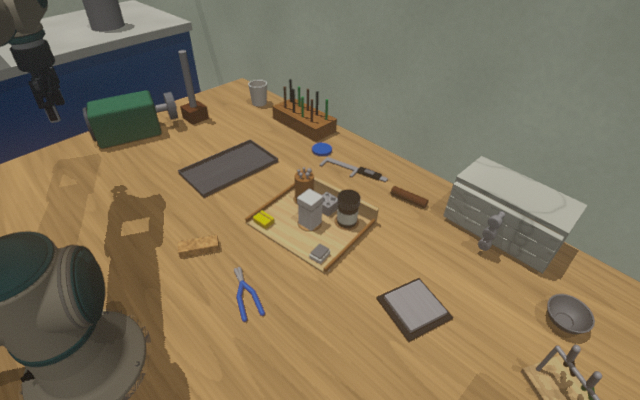

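The top view shows the tray at about (173,218), to the robot's left. The bay centre is near (327,208), with the holder at (292,187), block (323,180), jar (356,177), tin (328,210), wax (291,249) and bur box (370,236). The plate is at (471,214), to the right. The side view agrees.

```bash
cat > h.py <<'E'
from bench import *
import cv2,numpy as np
def load(n,f=None):
    c=dict(np.load(f)) if f else camera(n)
    K=np.array([[c["fx"],0,c["cx"]],[0,c["fy"],c["cy"]],[0,0,1.]])
    uv=np.stack(np.meshgrid(np.arange(640.),np.arange(400.)),-1).reshape(-1,1,2)
    r=cv2.undistortPoints(uv,K,c["distortion"]).reshape(400,640,2)
    r=np.dstack([r,np.ones((400,640))])          # camera rays, z=1
    c["rays"]=r@c["R"]; c["o"]=-c["R"].T@c["t"]   # world
    c["P"]=c["o"]+c["rays"]*c["range_z"][...,None]
    return c
def region(c,lo,hi,box,plane=None):
    """largest blob with height in lo..hi within box (x0,x1,y0,y1); its contour on a plane -> rect, circle, centroid"""
    P=c["P"]; m=(P[...,2]>lo)&(P[...,2]<hi)&(P[...,0]>box[0])&(P[...,0]<box[1])&(P[...,1]>box[2])&(P[...,1]<box[3])&(c["range_z"]>0)
    n,l,st,_=cv2.connectedComponentsWithStats(m.astype(np.uint8))
    if n<2: return None
    m=l==1+st[1:,4].argmax(); pts=P[m]
    z=np.median(pts[:,2]) if plane is None else plane
    q=(c["o"]+c["rays"]*((z-c["o"][2])/c["rays"][...,2])[...,None])[m][:,:2]
    rc=cv2.minAreaRect((q*1000).astype(np.float32))
    return dict(n=int(m.sum()),z=np.round(np.percentile(pts[:,2],[5,50,95]),4),mean=np.round(q.mean(0),4),rect=np.round(np.array([*rc[0],*rc[1],rc[2]]),1),pix=np.round(np.argwhere(m).mean(0)[::-1]),circ=np.round(np.array(cv2.minEnclosingCircle((q*1000).astype(np.float32))[0]),1))
E
python3 - <<'E'
from h import *
c=load("top","pics/top0.npz")
for u,v in [(173,218),(327,208),(292,187),(323,180),(356,177),(328,210),(291,249),(370,236),(471,214),(420,300),(300,220),(345,240)]: print(u,v,np.round(c["P"][v,u],4))
x,y=c["P"][208,327,:2]
b=(x-.17,x+.17,y-.17,y+.17)
print("bay",region(c,.004,.2,b,.02)); print("wall",region(c,.044,.054,b,.05))
x,y=c["P"][218,173,:2]; print("tray",region(c,.0015,.03,(x-.2,x+.2,y-.12,y+.12),.012))
x,y=c["P"][214,471,:2]; print("base",region(c,.006,.03,(x-.1,x+.1,y-.1,y+.1),.018)); 
for nm,(u,v),lo,hi,r in [("holder",(292,187),.07,.12,.04),("block",(323,180),.036,.046,.03),("jar",(356,177),.085,.1,.04),("tin",(328,210),.086,.1,.04),("wax",(291,249),.022,.032,.035),("bur",(370,236),.024,.034,.035),("plate",(471,214),.017,.025,.07)]:
    x,y=c["P"][v,u,:2]; print(nm,region(c,lo,hi,(x-r,x+r,y-r,y+r)))
E
```

```text
173 218 [0.5325 0.3237 0.0051]
327 208 [ 0.5427 -0.0163  0.0945]
292 187 [0.5874 0.0537 0.088 ]
323 180 [ 0.6062 -0.0111  0.0387]
356 177 [ 0.6045 -0.0769  0.092 ]
328 210 [ 0.5385 -0.0181  0.0958]
291 249 [0.4586 0.0617 0.0264]
370 236 [ 0.4828 -0.1103  0.0304]
471 214 [ 0.5258 -0.3351  0.02  ]
420 300 [ 0.3388 -0.2202  0.001 ]
300 220 [0.5214 0.0415 0.0068]
345 240 [ 0.4747 -0.0575  0.0097]
bay {'n': 11034, 'z': array([0.0074, 0.0108, 0.0942]), 'mean': array([ 0.5493, -0.0153]), 'rect': array([551.7, -16.7, 222.4, 260.5,   7.5]), 'pix': array([325., 207.]), 'circ': array([551. , -16.7])}
wall {'n': 571, 'z': array([0.0473, 0.0512, 0.0533]), 'mean': array([ 0.6458, -0.0042]), 'rect': array([645.6,  -3.6,  11.3, 248.2,   6.9]), 'pix': array([319., 161.]), 'circ': array([646.1,  -3.6])}
tray {'n': 10539, 'z': array([0.0018, 0.0039, 0.0133]), 'mean': array([0.5234, 0.3136]), 'rect': array([532.2, 320.2, 395.4, 237.1,   0. ]), 'pix': array([176., 222.]), 'circ': array([533.4, 287.1])}
base {'n': 2445, 'z': array([0.0083, 0.0209, 0.024 ]), 'mean': array([ 0.526 , -0.3338]), 'rect': array
[... 815 characters left out ...]
-17.5,  43.8,  43.8,   6.3]), 'pix': array([328., 209.]), 'circ': array([539.8, -18.1])}
wax {'n': 316, 'z': array([0.0246, 0.0273, 0.03  ]), 'mean': array([0.4593, 0.0616]), 'rect': array([459.2,  61.7,  33.7,  43.5,   5.7]), 'pix': array([291., 249.]), 'circ': array([459.3,  61.2])}
bur {'n': 226, 'z': array([0.0253, 0.0295, 0.0317]), 'mean': array([ 0.4821, -0.1103]), 'rect': array([ 481.6, -109.9,   38.7,   30. ,   12.7]), 'pix': array([370., 236.]), 'circ': array([ 481.8, -110.4])}
plate {'n': 1648, 'z': array([0.0193, 0.0218, 0.0241]), 'mean': array([ 0.5262, -0.3363]), 'rect': array([ 526.1, -336.6,   91.6,   89.4,   72.4]), 'pix': array([472., 214.]), 'circ': array([ 526.9, -336.6])}
```

Every measured size and height agrees with the list. Next I measure the tray outline by colour and move the tin.

```bash
cat >> h.py <<'E'
def ori(deg):
    c,s=np.cos(np.radians(deg)),np.sin(np.radians(deg))
    return np.array([[-s,c,0],[c,s,0],[0,0,-1.]])
HI=.27
def say(t):
    s=status.sense(); print(t,"t%.1f"%s["time_s"],"p",np.round(s["ee_pos"],4),"w%.3f"%s["gripper_width"],"gf%.1f"%s["grip_force"],"F",np.round(s["force"],1),"j6 %.0f"%s["joints"][5])
    return s
def over(x,y,deg):
    robot.move_l([x,y,HI],ori(deg),speed=.22)
def pick(x,y,zg,deg,force=50):
    over(x,y,deg); robot.move_l([x,y,zg+.054],speed=.12)
    say(" down"); robot.grip(0.,force); s=say(" gripped")
    if s["gripper_width"]<.3: raise SystemExit("missed")
    robot.move_l([x,y,HI],speed=.15); s=say(" lifted")
    if s["gripper_width"]<.3: raise SystemExit("lost")
def place(x,y,zg,deg):
    over(x,y,deg); robot.move_l([x,y,zg+.074],speed=.15); robot.move_l([x,y,zg+.054],speed=.05)
    say(" placing"); robot.grip(1.); robot.pause(.2); robot.move_l([x,y,HI],speed=.15); say(" released")
E
python3 - <<'E'
from h import *
c=load("top","pics/top0.npz"); P=c["P"]
m=(c["img"].max(-1)<110)&(abs(P[...,0]-.53)<.2)&(abs(P[...,1]-.32)<.12)
m=cv2.morphologyEx(m.astype(np.uint8),cv2.MORPH_OPEN,np.ones((5,5)))
n,l,st,_=cv2.connectedComponentsWithStats(m); m=l==1+st[1:,4].argmax()
q=(c["o"]+c["rays"]*((.014-c["o"][2])/c["rays"][...,2])[...,None])[m][:,:2]
rc=cv2.minAreaRect((q*1000).astype(np.float32)); print(rc)
a=rc[2]
assert {int(round(v/20)) for v in rc[1]}=={13,7}, "tray size"
a=a-90 if a>45 else a
T=np.array(rc[0])/1000; d=np.array([np.cos(np.radians(a)),np.sin(np.radians(a))])
np.savez("tray.npz",T=T,a=a); print(T,a)
s0=status.sense(); robot.move_to([.5,.2,HI],ori(97))
say("start"); pick(.5401,-.0175,.079,96.5); place(*(T-d*.08),.0755,a+90)
E
```

```text
((534.4834594726562, 319.13653564453125), (150.36402893066406, 252.58212280273438), 88.45792388916016)Traceback (most recent call last):
  File "<stdin>", line 9, in <module>
AssertionError: tray size
```

The tray measures 150 x 252 mm against the nominal 146 x 256, so the fit is good. My size check was too strict because of its rounding.

```bash
python3 - <<'E'
from h import *
T=np.array([.5345,.3191]); a=-1.54; d=np.array([np.cos(np.radians(a)),np.sin(np.radians(a))])
np.savez("tray.npz",T=T,a=a,d=d)
robot.move_to([.5,.2,HI],ori(97))
say("start"); pick(.5401,-.0175,.079,96.5); place(*(T-d*.08),.0755,a+90)
c=load("top"); cv2.imwrite("pics/a.png",c["img"][120:300,110:510])
x,y=T-d*.08; print(region(c,.08,.1,(x-.04,x+.04,y-.04,y+.04)))
E
```

```text
start t1.6 p [0.4997 0.2007 0.2701] w1.001 gf0.0 F [-0.2  0.4  0. ] j6 -79
 down t4.1 p [ 0.5406 -0.0175  0.134 ] w1.002 gf0.0 F [0.5 0.1 0.2] j6 -102
 gripped t4.6 p [ 0.5404 -0.0176  0.1335] w0.507 gf51.5 F [ 0.5 -0.7  2.5] j6 -102
 lifted t5.6 p [ 0.5397 -0.0175  0.2686] w0.512 gf51.0 F [-0.5  0.1 -2.2] j6 -102
 placing t8.9 p [0.4544 0.3211 0.129 ] w0.505 gf51.2 F [ 0.4 -0.3 -2.3] j6 -57
 released t10.6 p [0.4543 0.3211 0.2687] w1.000 gf0.0 F [-0.6 -0.9  0.2] j6 -57
{'n': 377, 'z': array([0.0848, 0.0889, 0.0914]), 'mean': array([0.4606, 0.3145]), 'rect': array([454.8, 317.7,  47.8,  43.5,  88.5]), 'pix': array([162., 253.]), 'circ': array([455.2, 317.9])}
```

View pics/a.png

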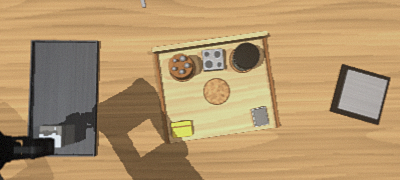

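The tin stands upright in the tray at crop (50,137), its cork disc in the bay is bare, and everything else is where it was. Next come the holder and the jar.

```bash
python3 - <<'E'
from h import *
z=np.load("tray.npz"); T,a,d=z["T"],float(z["a"]),z["d"]
print("holder");pick(.5906,.058,.066,97); place(*T,.0625,a+90)
print("jar");pick(.6081,-.0764,.078,97); place(*(T+d*.08),.0745,a+90)
over(.55,.0,97)
c=load("top"); cv2.imwrite("pics/b.png",c["img"][120:300,110:510])
for n,k,h in(("tin",-.08,.085),("holder",0,.07),("jar",.08,.08)):
    x,y=T+d*k; print(n,region(c,h,.12,(x-.04,x+.04,y-.05,y+.05)))
E
```

```text
holder
 down t13.6 p [0.5911 0.058  0.121 ] w1.002 gf0.0 F [ 0.4 -0.4  0.6] j6 -95
 gripped t14.0 p [0.5909 0.0581 0.1207] w0.573 gf52.0 F [-0.5  0.9  3.4] j6 -95
 lifted t15.2 p [0.5902 0.058  0.2685] w0.570 gf51.8 F [ 0.9  0.2 -2.9] j6 -95
 placing t18.1 p [0.5343 0.319  0.1159] w0.575 gf51.8 F [-0.1  0.1 -1.3] j6 -61
 released t20.0 p [0.5342 0.319  0.2686] w1.003 gf0.0 F [-0.8 -0.4 -0.5] j6 -61
jar
 down t23.2 p [ 0.6086 -0.0765  0.1331] w1.001 gf0.0 F [ 0.2  0.9 -0.6] j6 -108
 gripped t23.6 p [ 0.6084 -0.0765  0.1329] w0.608 gf52.4 F [0.9 1.  3.2] j6 -108
 lifted t24.7 p [ 0.6077 -0.0763  0.2684] w0.604 gf52.3 F [-0.6  0.6 -1.1] j6 -108
 placing t28.2 p [0.6143 0.3169 0.1278] w0.607 gf52.7 F [ 0.9 -0.6 -2. ] j6 -64
 released t29.9 p [0.6142 0.3168 0.2684] w0.998 gf0.0 F [ 1.1 -0.6  0. ] j6 -64
tin {'n': 508, 'z': array([0.0868, 0.0892, 0.0915]), 'mean': array([0.4557, 0.3189]), 'rect': array([454.9, 318.6,  45.9,  43.5,  88.5]), 'pix': array([160., 256.]), 'circ': array([454.9, 319.2])}
holder {'n': 516, 'z': array([0.0767, 0.0826, 0.0986]), 'mean': array([0.5348, 0.3157]), 'rect': array([534.7, 315.2,  50.6,  49.2,  44.2]), 'pix': array([163., 216.]), 'circ': array([535., 316.])}
jar {'n': 580, 'z': array([0.0839, 0.0878, 0.0902]), 'mean': array([0.6138, 0.3141]), 'rect': array([613.6, 314.5,  53.3,  55.2,  25.9]), 'pix': array([163., 177.]), 'circ': array([612.9, 314.2])}
```

View pics/b.png

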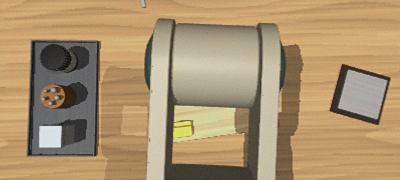

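The tin, holder and jar stand upright in the tray at crop (50,137), (52,96) and (57,57). Now the block.

```bash
python3 - <<'E'
from h import *
pick(.6077,-.0095,.030,95.5,80); place(.526,-.336,.0425,72.5)
over(.5,.2,95)
c=load("top"); cv2.imwrite("pics/c.png",c["img"][120:300,110:510])
b=(.526-.06,.526+.06,-.336-.06,-.336+.06)
print(region(c,.045,.06,b)); print(region(c,.006,.03,b,.018)); print(region(c,.016,.026,b,.02))
E
```

```text
down t33.7 p [ 0.6081 -0.0095  0.0849] w0.999 gf0.0 F [0.9 0.5 0.3] j6 -100
 gripped t34.1 p [ 0.6081 -0.0095  0.0847] w0.510 gf82.7 F [ 0.5 -0.9  3.8] j6 -100
 lifted t35.5 p [ 0.6074 -0.0095  0.2685] w0.513 gf81.8 F [ 0.6  0.4 -4.8] j6 -100
 placing t38.9 p [ 0.5261 -0.3361  0.0968] w0.515 gf82.4 F [-0.6  0.7  0.8] j6 -108
 released t40.9 p [ 0.5258 -0.3358  0.2686] w1.002 gf0.0 F [-0.   0.1 -1.1] j6 -108
{'n': 477, 'z': array([0.0502, 0.054 , 0.0567]), 'mean': array([ 0.5261, -0.3353]), 'rect': array([ 526.5, -334.5,   48. ,   45.4,   71. ]), 'pix': array([478., 213.]), 'circ': array([ 526.6, -336.2])}
{'n': 1785, 'z': array([0.0082, 0.0205, 0.0241]), 'mean': array([ 0.5255, -0.329 ]), 'rect': array([ 526. , -333.7,  110.4,  108.3,   72.7]), 'pix': array([468., 214.]), 'circ': array([ 526.2, -332.6])}
{'n': 1119, 'z': array([0.0191, 0.0217, 0.0243]), 'mean': array([ 0.5261, -0.3321]), 'rect': array([ 526.1, -337. ,   92.3,   89.8,   72.5]), 'pix': array([470., 214.]), 'circ': array([ 526.2, -338.2])}
```

View pics/c.png

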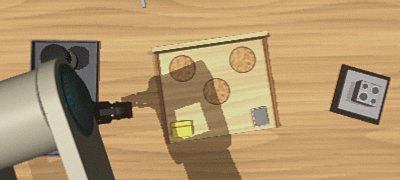

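The block sits dimples up on the plate at crop (368,93), within about 2 mm of centre and 1.5° of square. All three cork discs are bare. Now the reverse run.

```bash
python3 - <<'E'
from h import *
z=np.load("tray.npz"); T,a,d=z["T"],float(z["a"]),z["d"]
print("jar");pick(*(T+d*.08),.0745,a+90); place(.6081,-.0764,.0785,97)
print("holder");pick(*T,.0625,a+90); place(.5906,.058,.0665,97)
print("tin");pick(*(T-d*.08),.0755,a+90); place(.5401,-.0175,.0795,96.5)
over(.5,.2,95); robot.move_joints([63.9,3,80.3,0,96.7,-4]); robot.pause(.5); say("end")
c=load("top"); cv2.imwrite("pics/d.png",c["img"][120:300,110:510]); cv2.imwrite("pics/e.png",camera("side")["img"])
for nm,(u,v),lo,hi,r in [("holder",(292,187),.07,.12,.04),("jar",(356,177),.085,.1,.04),("tin",(328,210),.086,.1,.04),("wax",(291,249),.022,.032,.035),("bur",(370,236),.024,.034,.035)]:
    x,y=load("top","pics/top0.npz")["P"][v,u,:2]; R=region(c,lo,hi,(x-r,x+r,y-r,y+r)); print(nm,R["z"],R["mean"],R["rect"])
b=(.526-.06,.526+.06,-.336-.06,-.336+.06); print(region(c,.045,.06,b)["rect"])
E
```

```text
jar
 down t45.8 p [0.6149 0.3171 0.1298] w1.000 gf0.0 F [ 0.6 -0.5  0.6] j6 -64
 gripped t46.2 p [0.6148 0.317  0.1294] w0.603 gf52.8 F [ 1.  -0.6  3.1] j6 -64
 lifted t47.3 p [0.6142 0.3168 0.2682] w0.605 gf52.3 F [ 0.3 -0.9 -2.6] j6 -64
 placing t50.7 p [ 0.6085 -0.077   0.134 ] w0.607 gf54.1 F [-2.5 -0.3  8.3] j6 -108
 released t52.4 p [ 0.6078 -0.0764  0.2685] w0.996 gf0.0 F [ 0.  -0.3 -0.9] j6 -108
holder
 down t55.8 p [0.5349 0.3193 0.1176] w1.001 gf0.0 F [-0.2 -0.  -0.2] j6 -61
 gripped t56.2 p [0.5348 0.3193 0.1172] w0.577 gf52.2 F [0.8 0.3 2.6] j6 -61
 lifted t57.4 p [0.5342 0.3189 0.2685] w0.571 gf51.8 F [-0.1  0.6 -2. ] j6 -61
 placing t60.3 p [0.5907 0.058  0.1215] w0.570 gf54.0 F [-4.9 -1.   8.3] j6 -95
 released t62.1 p [0.5903 0.058  0.2686] w0.997 gf0.0 F [-0.  -0.3  0.4] j6 -95
tin
 down t65.0 p [0.4549 0.3215 0.1305] w1.000 gf0.0 F [0.6 0.6 0.7] j6 -57
 gripped t65.4 p [0.4548 0.3213 0.13  ] w0.507 gf51.5 F [-0.2 -1.3  2.7] j6 -57
 lifted t66.5 p [0.4542 0.3211 0.2686] w0.509 gf50.9 F [ 0.1  1.1 -2.1] j6 -57
 placing t69.7 p [ 0.5404 -0.0178  0.1349] w0.502 gf52.7 F [-5.3 -0.7 10.3] j6 -102
 released t71.5 p [ 0.5398 -0.0175  0.2687] w0.998 gf0.0 F [-0.2 -0.3 -0.2] j6 -102
end t74.7 p [0.1974 0.4865 0.3034] w0.998 gf0.0 F [-0.1  0.   0.6] j6 -4
holder [0.0848 0.0879 0.1044] [0.5906 0.0579] [590.6  57.8  48.9  47.1  88.7]
jar [0.0902 0.0934 0.0957] [ 0.6086 -0.0758] [608.5 -75.8  50.8  53.2  88.4]
tin [0.0923 0.0944 0.0967] [ 0.5401 -0.0175] [540.3 -17.6  43.9  43.7   6.8]
wax [0.0247 0.0273 0.0297] [0.4593 0.0616] [459.2  61.5  33.7  43.8   5.7]
bur [0.0249 0.0292 0.0319] [ 0.4821 -0.1096] [ 482.5 -109.5   37.2   30.6   11.2]
[ 526.3 -335.1   46.8   45.5   71. ]
```

View pics/d.png

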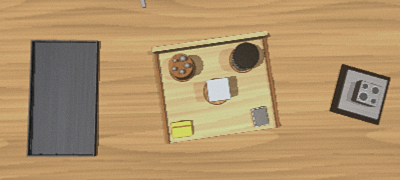

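View pics/e.png

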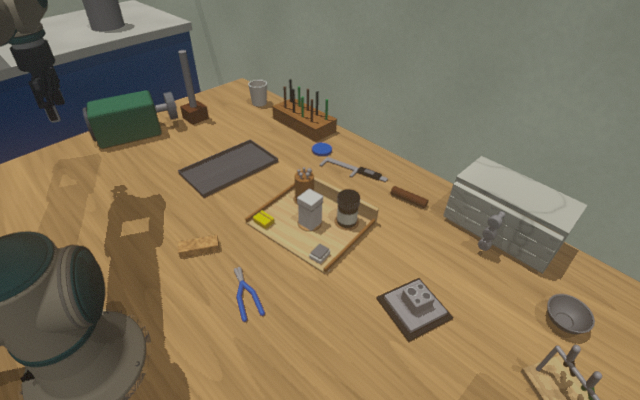

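Both views show the jar, holder and tin upright within 1 mm of their starting spots, at crop (246,56), (181,66) and (218,90). The block is centred on the plate at (368,93), and the wax cake and bur box have not moved. I'm handing the job in.

```bash
python3 -c "
from bench import *
print(sign_off())"
```

```text
the job is handed in; nothing more can be done
None
```

The job is handed in (no verdict came back): by the camera check, the block is within about 2 mm of the plate's centre and square, and the jar, holder and tin are upright within 1 mm of their starting spots, with the wax cake and bur box unmoved.

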